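# Pack the last carton into the sprung drawer and shut it

### The arm

A 6-joint arm with a two-finger parallel gripper is mounted at the origin on the work surface. World frame = base frame: x ahead of the robot, y to its left, z up, the work surface at z = 0. Lengths are in mm, angles in rad, forces in N, time in s.
With the tool pointing down it reaches from about 350 to 925 mm from the base axis. Payload 6.4 kg.
Tool frame: the origin (TCP) lies midway between the tips of the shut fingers; the grasp point (between the pads) lies 19 mm behind it; z points along the fingers, y is the line along which they close (so a half turn about z gives the same grasp; the last joint's range is limited). The gripper opens to 94 mm and grips with 3 to 60 N. Pads are 16 mm wide; open, the fingers measure 119 mm over their backs; the gripper's body (75 mm by 177 mm) begins 78 mm behind the grasp point.
Start: joints at [-1.49, 0.245, 1.558, -0, 1.339, -0.174], TCP at [163.838, -629.024, 205.455] pointing down, gripper open.
Joint ranges: [-3.13, 3.13], [-1.02, 2.26], [0.13, 2.54], [-0.95, 4.09], [0.21, 2.88], [-2.74, 2.74]. Speed limits (rad/s): [2.57, 2.57, 3.14, 3.14, 3.14, 3.14].

### API

Orientations are given as a 3x3 rotation matrix whose columns are the frame's x, y, z axes.
In Python, from station import readout, grab_frame, job gives the robot as it stands. The module is installed in compiled form; this text tells all that it offers.
- The arm moves only by the tool arm_command, never from a script. Its argument "targets" is a list that holds one entry, the list of rows, each a list of 5 numbers: the closure, from 0 (fully open) to 1 (shut), then the shift along the world's x, y, z in parts of the range, where 1.0 means 1 m, then the turn about the world's z in shares of 180 degrees (1.0 is 180 degrees). In form: [[[hand, dx, dy, dz, yaw], ...]]. A call has 1 to 20 rows; each row is the pose to reach, as a shift and turn from the pose commanded when the call began; what a row does not reach only later rows make up. A row lasts 1/8 s, in which the tool goes at most 62.5 mm and 10.7 degrees, less where a joint would pass 70% of its speed; a pose out of reach is approached as far as the arm can. A call with a gripper value outside its range is refused whole. The fingers move at their own pace and stop on an object; the grip force is fixed at half the most. Time passes only in rows, so rows that repeat a pose let the fingers close. It gives the time, the measured TCP pose, the force, the opening and the grip force at its end, in the units of the state.
- readout.get_obs(): the state, without advancing time (a new reading comes with each control period).
- grab_frame(name): name is "scene" or "top" or "wrist"; returns a dict with "img" (400x640x3 uint8, blue, green, red), "fovy" (degrees; the focal length in pixels is half the picture's height over the tangent of half this angle, whatever the lens; pixels are square), "cx", "cy" (the principal point, pixels), "dist_coeffs" ([k1, k2, p1, p2, k3] as OpenCV has them; the pictures are not rectified), "pose" (4x4, takes a point from camera to world coordinates). Camera axes: x right, y down, z forward; pixel columns grow to the right and rows downward; lengths in mm; the calibration is good to about 2 mm. A picture is of the moment at which its call begins. There is no depth.
- job.finish_job(): hands the job in; it is judged then, once.
The state is a dict: "time_s": time; "q": joint angles; "joint_vel": joint speeds; "joint_efforts": joint torques, N m; "tcp_pos": TCP position; "tool_rot": TCP orientation; "contact_force": force on the tool from outside, world axes, zero at the start; "moment": the same for the moment, N m; "grip_width": finger opening in mm; "grasp_force": force on a finger pad.
Only numpy, scipy, OpenCV 4.12 (cv2) and the standard library are available. Lean on these libraries where they do the work, as an engineer would, in place of code of your own. Each camera call takes 0.05 s, during which the arm holds its last target. There are 200 camera calls.

### The job

Push the short detergent carton that stands loose on the counter down into the open drawer, upright in the row next to the sprung plate, until it sits fully on the drawer floor and nothing stands above the rim. Then, with the drawer still open, feel along the row by touch: touch the top of the middle carton, then the top of the carton at the end wall, and press down anything that stands proud. Finally push the drawer fully shut, leaving the tall carton (too tall for the drawer), the bottle and the jar where they are.

Things in the scene. Friction and masses are not known exactly. Their poses are not given: they have to be found in the camera images.
- unit: Fixed grey counter-top drawer unit, 190 x 232 x 140 mm (x, y, z); origin at the centre of its underside on the counter, its open front faces its own -x (about towards the robot). Its 12 mm top board lies from 128 to 140 mm height, so its front edge (at x = -95 mm) overhangs the drawer rim by only 4 mm: anything more than that above the rim stops the drawer.
- drawer (a joint): The drawer's slide: 0 m is fully shut, positive is pulled out along the unit's -x, at most 0.155 m. It starts pulled out 0.14 to 0.155 m and slides with about 3 N of friction, by pushing on its front. It stays where it is left.
- drawer_floor (a point): Centre of the drawer's inner floor, 24 mm above the counter, axes parallel to the unit's; moves with the drawer. The inside is 140 mm along x, 186 mm along y, 100 mm deep to the rim, walls 8 mm. The cartons stand in a row along y: end carton at the +y wall, middle carton, an open gap, then the sprung plate.
- drawer_front (a point): Middle of the top edge of the drawer front's outer face (84 mm towards -x from the floor's centre), level with the rim. The grey front is 14 mm thick and 232 mm wide along y. A bar handle stands 35 mm off it, 75 mm below the rim.
- follower (a joint): Slide of the sprung plate in the drawer: 0 m is at rest, positive is pushed back towards the drawer's -y, at most 0.042 m. A spring (4 N at rest, 120 N/m) presses it to the cartons. The gap to the middle carton is only 27 to 30 mm, so the plate must go back 13 to 20 mm for the 46 mm carton; its squeeze can hold a carton up until pressed down.
- follower_face (a point): Top middle of the sprung plate's front face, 95 mm above the drawer floor, facing the cartons (+y of the drawer). The aluminium plate is 112 mm along x, 8 mm thick, and reaches from 3 to 95 mm above the drawer floor.
- carton_new: paper carton 60 x 46 x 92 mm (x, y, z), white with a plain brown band low down; origin at the centre of its underside. 0.18 to 0.35 kg. The short one of the two on the counter, to be packed with its 46 mm along the row: grip it high across the 60 mm; 40 mm of room is left either side, so open the fingers only a little in the drawer. The two may swap places.
- carton_mid: paper carton 60 x 46 x 92 mm (x, y, z), white with a plain brown band low down; origin at the centre of its underside. Already in the drawer, next to the gap, its 46 mm along the row; stands loose on the drawer floor and may slide.
- carton_end: paper carton 60 x 46 x 92 mm (x, y, z), white with a plain brown band low down; origin at the centre of its underside. Already in the drawer, by the +y end wall, its 46 mm along the row; stands loose on the drawer floor and may slide.
- carton_new_top (a point): Centre of the top of the carton to pack, 92 mm above its underside.
- carton_mid_top (a point): Centre of the top of the middle carton, 92 mm above its underside.
- carton_end_top (a point): Centre of the top of the end carton, 92 mm above its underside.
- carton_tall: The same make of white carton with a brown band, but 130 mm tall (60 x 46 x 130 mm), standing on the counter; origin at the centre of its underside. Does not fit under the top board; leave alone.
- soap_bottle: White bottle with a black cap, 64 mm across, 190 mm tall, origin at the centre of its base; leave alone.
- peg_jar: Glass jar with a wooden lid, 80 mm across, 110 mm tall, origin at the centre of its base; leave alone.
There are look-alikes about, which are no part of the job. Leave any yellow look-alike of the carton_end alone.

How it is judged:
By the outcome, as a careful person would: the job done as asked, in the order asked, and still so for the second after the job is handed in, with the robot touching nothing.
It also fails if it takes over 69 s, if anything falls off the work surface, if the arm or the gripper's body presses on something with over 40 N, if the wrist force passes 120 N, or if a joint passes its speed limit or range.

## Working session

There is one attempt and no reset: what is moved stays moved. The work goes in short steps, Python scripts to look and compute and a tool call to move; the robot and the scene stay as the last step left them, time stands still between calls to the robot, and variables do not carry over. Pictures are saved under pics/ and viewed, at most 12 in all, crops included, and the job is handed in when it is done.

Besides the shell and the picture viewer there is one more tool, called after ">>>" by a JSON object that holds its "api" and its "payload", one argument or row to a line. arm_command: Moves the arm, as the interface text tells. Its arguments: {"type":"object","properties":{"targets":{"type":"array","items":{"type":"array","items":{"type":"array","items":{"type":"number"}}}}},"required":["targets"]}

```bash
mkdir -p pics; cat > h.py <<'E'
import numpy as np, cv2, pickle
from station import readout, grab_frame, job
def K(f):
    fl=200/np.tan(np.radians(f["fovy"])/2)
    return np.array([[fl,0,f["cx"]],[0,fl,f["cy"]],[0,0,1.]])
def save(name,fn):
    f=grab_frame(name); cv2.imwrite(f"pics/{fn}.png",f["img"]); pickle.dump(f,open(f"pics/{fn}.pkl","wb")); return f
def load(fn): return pickle.load(open(f"pics/{fn}.pkl","rb"))
def ray(f,uv):
    p=cv2.undistortPoints(np.array([[uv]],float),K(f),np.array(f["dist_coeffs"],float))[0,0]
    T=np.array(f["pose"]); d=T[:3,:3]@np.array([p[0],p[1],1]); return T[:3,3],d/np.linalg.norm(d)
def onz(f,uv,z):
    o,d=ray(f,uv); return o+d*(z-o[2])/d[2]
def tri(obs):
    A=np.zeros((3,3));b=np.zeros(3);R=[ray(f,uv) for f,uv in obs]
    for o,d in R:
        P=np.eye(3)-np.outer(d,d);A+=P;b+=P@o
    x=np.linalg.solve(A,b); return x,[np.linalg.norm((np.eye(3)-np.outer(d,d))@(x-o)) for o,d in R]
def proj(f,X):
    T=np.linalg.inv(np.array(f["pose"])); r,_=cv2.Rodrigues(T[:3,:3])
    return cv2.projectPoints(np.array(X,float).reshape(-1,1,3),r,T[:3,3],K(f),np.array(f["dist_coeffs"],float))[0][:,0]
E
python3 - <<'E'
from h import *
for n in("scene","top"):
    f=save(n,n+"0"); print(n,f["fovy"],f["cx"],f["cy"],f["dist_coeffs"],np.round(f["pose"],3).tolist())
print(readout.get_obs())
E
```

```text
scene 46.17026026905479 321.4666510235392 198.9151355373069 [-0.04945986  0.          0.          0.          0.        ] [[-0.662, 0.64, -0.391, 959.558], [0.75, 0.56, -0.353, 318.667], [-0.007, -0.526, -0.85, 1049.332], [0.0, 0.0, 0.0, 1.0]]
top 57.024528057429315 328.06617604813067 196.6768575442182 [-0.07159641  0.          0.          0.          0.        ] [[-0.093, -0.974, 0.209, 341.383], [-0.996, 0.089, -0.025, -62.587], [0.006, -0.21, -0.978, 975.39], [0.0, 0.0, 0.0, 1.0]]
{'time_s': 0.1, 'q': array([-1.49010467e+00,  2.45775881e-01,  1.55887286e+00,  4.89853565e-06,
        1.33869630e+00, -1.74106679e-01]), 'joint_vel': array([ 0.00138049,  0.00092835, -0.00155265, -0.00117681,  0.0004294 ,
        0.00033477]), 'joint_efforts': array([-6.68703365e-06, -4.16913378e+01, -3.15525877e+01,  6.86587882e-02,
        3.09762242e-02, -5.29088879e-05]), 'tcp_pos': array([ 163.79158796, -628.47048422,  204.44565867]), 'tool_rot': array([[ 9.67714452e-01,  2.52049043e-01, -1.36498044e-04],
       [ 2.52048892e-01, -9.67712924e-01,  1.74707073e-03],
       [ 3.08256585e-04, -1.72506977e-03, -9.99998465e-01]]), 'contact_force': array([-0.17501962, -0.12833364, -0.01811989]), 'moment': array([ 0.05373955, -0.00935428, -0.01356462]), 'grasp_force': 0.0, 'grip_width': 93.77028099671983}
```

View pics/scene0.png

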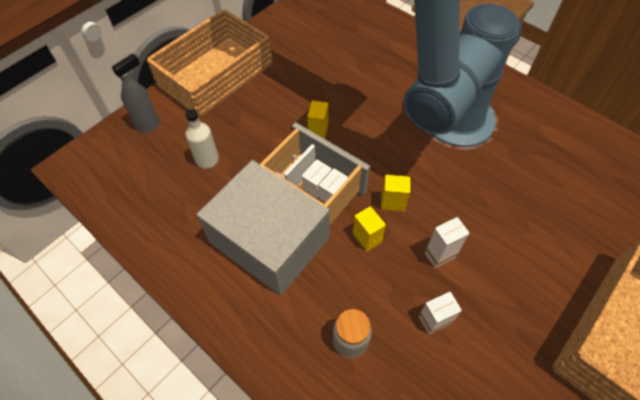

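View pics/top0.png

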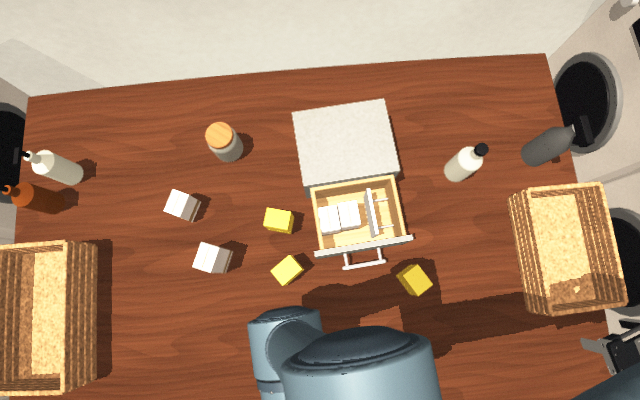

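The scene view shows the drawer at about (315,170) and the white cartons at (447,242), which looks tall, and (440,312), which looks short. The matching cartons in the top view are at (211,257) and (181,205). I'll enlarge both views to measure them.

```bash
python3 - <<'E'
from h import *
t=load("top0")["img"]; s=load("scene0")["img"]
a=cv2.resize(t[90:275,155:420],None,fx=3,fy=3,interpolation=cv2.INTER_CUBIC)
cv2.imwrite("pics/tc.png",a)
b=cv2.resize(s[110:340,240:480],None,fx=2.6,fy=2.6,interpolation=cv2.INTER_CUBIC)
cv2.imwrite("pics/sc.png",b)
E
```

```text
(no output)
```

View pics/tc.png

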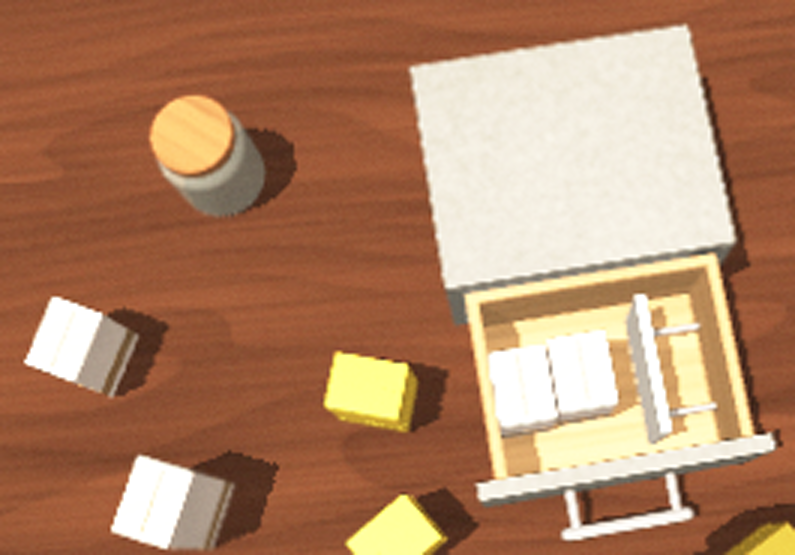

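View pics/sc.png

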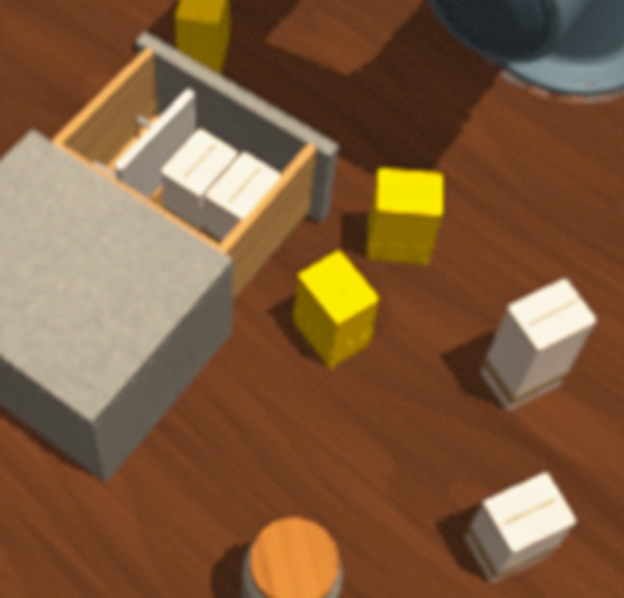

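Both crops confirm the layout. In the top crop, the short carton's top corners are (57,297), (104,310), (73,385) and (25,360). The mid and end cartons are at about (583,374) and (523,388), and the plate's face runs from (632,297) to (656,440). Next I'll triangulate.

```bash
python3 - <<'E'
from h import *
t=load("top0"); s=load("scene0")
T=lambda u,v:(t,((u+.5)/3-.5+155,(v+.5)/3-.5+90))
S=lambda u,v:(s,((u+.5)/2.6-.5+240,(v+.5)/2.6-.5+110))
P={"shTL":(T(57,297),S(503,550)),"shTR":(T(104,310),S(483,504)),"shBR":(T(73,385),S(548,473)),"shBL":(T(25,360),S(576,521)),
"taTL":(T(140,455),S(543,350)),"taTR":(T(190,468),S(508,302)),"taBR":(T(160,548),S(570,280)),"taBL":(T(112,510),S(595,320)),
"uTL":(T(411,67),S(97,416)),"uBL":(T(448,290),S(233,262)),"uBR":(T(734,243),S(33,132)),
"frL":(T(478,500),S(338,147)),"frR":(T(775,445),S(147,32)),
"mid_nearplate_-x":(T(617,408),S(201,131)),"mid_nearplate_+x":(T(608,333),S(163,171)),"mid_+y-x":(T(559,418),S(237,155)),
"end+y-x":(T(503,434),S(281,182)),"pl+x":(T(632,297),S(120,170)),"pl-x":(T(655,440),S(193,95))}
for k,o in P.items():
    x,e=tri(o); print(k,np.round(x,1),np.round(e,1))
for n,(u,v) in {"end":(523,388),"mid":(583,374)}.items(): print(n,onz(*T(u,v),116))
E
```

```text
shTL [587.9 295.4  88.4] [2.6 2.6]
shTR [570.5 258.2  91.2] [1.3 1.3]
shBR [511.1 284.6  88.4] [0.2 0.2]
shBL [533.8 323.6  93.8] [1.1 1.1]
taTL [442.7 220.1 127.6] [2.8 2.8]
taTR [429.3 175.8 139.7] [0.3 0.3]
taBR [371.8 203.  132.5] [0.3 0.3]
taBL [400.6 238.3 144. ] [4.1 4.1]
uTL [735.7 -13.2 145.3] [2.1 2.1]
uBL [550.6 -28.8 133. ] [1.3 1.3]
uBR [ 568.1 -258.4  135.8] [0.2 0.2]
frL [387.1 -39.2 122.9] [0. 0.]
frR [ 405.9 -268.4  128.7] [2.4 2.4]
mid_nearplate_-x [ 449.7 -154.6  108.7] [0.3 0.3]
mid_nearplate_+x [ 509.1 -152.   109.7] [1.9 1.9]
mid_+y-x [ 447.  -109.5  107.6] [1.8 1.8]
end+y-x [438.8 -63.3  98.5] [0.6 0.6]
pl+x [ 536.8 -176.3  117. ] [1.2 1.2]
pl-x [ 423.2 -184.   112.7] [3.8 3.8]
end [471.15670153 -81.62675984 116.        ]
mid [ 477.9011033  -129.76537191  116.        ]
```

Careful with the scale: shifts go in shares of 1 m and turns go in shares of 180 degrees. That gives: 470 mm / 1000 = 0.47, 150 mm / 1000 = 0.15, 1.4 rad / 3.1416 = 0.4456.

>>> {"api": "arm_command", "payload": {
  "targets": [
    [[0, 0.06, 0.09, 0.08, 0.0595], [0, 0.12, 0.18, 0.15, 0.119], [0, 0.31, 0.47, 0.18, 0.4456], [0, 0.31, 0.47, 0.18, 0.4456], [0, 0.31, 0.47, 0.18, 0.4456], [0, 0.31, 0.47, 0.18, 0.4456], [0, 0.31, 0.47, 0.18, 0.4456], [0, 0.31, 0.47, 0.18, 0.4456], [0, 0.31, 0.47, 0.18, 0.4456], [0, 0.31, 0.47, 0.18, 0.4456], [0, 0.31, 0.47, 0.18, 0.4456]]
  ]
}}

```text
time_s: 1.48
tcp_pos: [474.6, -157.4, 385.8]
tool_rot: [[-0.088, 0.996, 0.0], [0.996, 0.088, -0.0], [-0.0, 0.0, -1.0]]
contact_force: [-0.6, -0.7, 0.8]
grip_width: 94.1
grasp_force: 0.0
```

```bash
python3 - <<'E'
from h import *
f=save("wrist","w1"); print(f["fovy"],np.round(f["pose"],3).tolist(),f["dist_coeffs"])
o=readout.get_obs();print(o["tcp_pos"],o["tool_rot"].round(3).tolist(),o["q"].round(2))
E
```

```text
65.75511239214345 [[0.996, 0.087, 0.021, 468.474], [0.089, -0.97, -0.225, -92.479], [0.001, 0.226, -0.974, 564.315], [0.0, 0.0, 0.0, 1.0]] [-0.05699378  0.          0.          0.          0.        ]
[ 473.91668583 -158.49796586  385.13734964] [[-0.086, 0.996, -0.001], [0.996, 0.086, -0.0], [-0.0, -0.001, -1.0]] [-0.55 -0.2   1.69 -0.    1.65 -0.64]
```

View pics/w1.png

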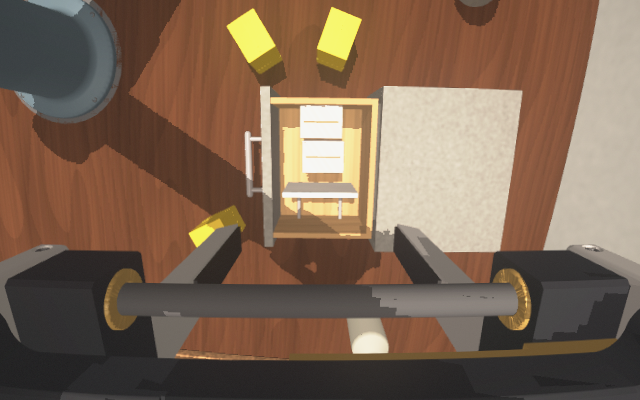

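The wrist view shows the end carton at (321,122), the mid carton at (323,157), the plate top at (320,188) and the outer edge of the front at column 262.

```bash
python3 - <<'E'
from h import *
w=load("w1");t=load("top0")
T=lambda u,v:(t,((u+.5)/3-.5+155,(v+.5)/3-.5+90))
g=lambda u,v,z:onz(w,(u,v),z)[:2].round(1)
print("front",g(261.5,86,124),g(264.5,246,124))
print("unit front edge", g(384,86,140),g(374,251,140))
print("plate",g(285,184,119),g(355,184,119),"top width",g(285,191,119))
print("mid",[g(*p,116) for p in((304,141),(342,140),(343,172),(303,173))])
print("end",[g(*p,116) for p in((301,107),(341,106),(342,137),(301,138))])
print(tri([(w,(323,156.5)),T(583,374)]),tri([(w,(321,122)),T(523,388)]),tri([(w,(264.5,246)),T(775,445)]),tri([(w,(261.5,86)),T(478,500)]))
import cv2
cv2.imwrite("pics/w1c.png",cv2.resize(w["img"][80:250,240:400],None,fx=3.5,fy=3.5,interpolation=cv2.INTER_CUBIC))
E
```

```text
front [388.7 -40.9] [ 405.1 -270.5]
unit front edge [551.3 -28.3] [ 567.8 -257.6]
plate [ 429.4 -173.7] [ 531.2 -164.5] top width [ 430.1 -184.1]
mid [array([ 451.9, -109.7]), array([ 505.8, -103.5]), array([ 512.1, -149. ]), array([ 454.2, -155.7])]
end [array([443.9, -63.4]), array([499.4, -57. ]), array([505.3, -99.3]), array([ 447.3, -105.9])]
(array([ 481.62786556, -131.3863399 ,   92.48214671]), [np.float64(0.21684913695572738), np.float64(0.2168491369557272)]) (array([473.63033816, -81.42367695, 100.84229546]), [np.float64(0.5694614132872742), np.float64(0.569461413287252)]) (array([ 406.37977576, -269.46456389,  129.01885488]), [np.float64(1.101708254364875), np.float64(1.1017082543648309)]) (array([387.35901424, -39.43694475, 115.38246615]), [np.float64(0.5069234730621335), np.float64(0.5069234730621122)])
```

View pics/w1c.png

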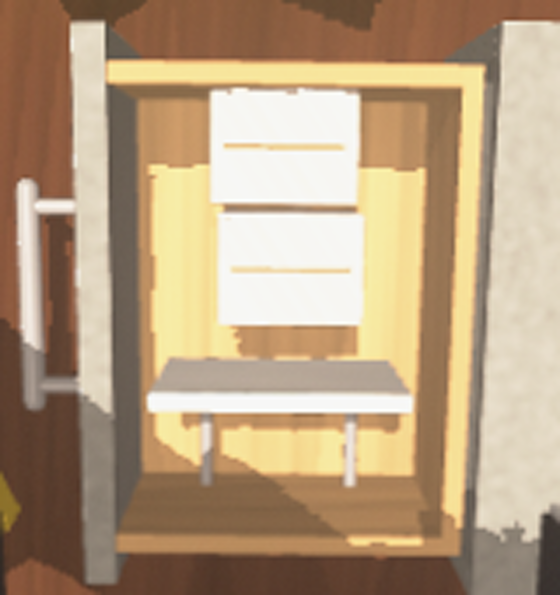

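Scaled: 300 mm / 1000 = 0.3, 70 mm / 1000 = 0.07, -0.53 rad / 3.1416 = -0.1687.

>>> {"api": "arm_command", "payload": {
  "targets": [
    [[0, 0.07, 0.3, -0.03, -0.1687], [0, 0.07, 0.3, -0.03, -0.1687], [0, 0.07, 0.3, -0.03, -0.1687], [0, 0.07, 0.3, -0.03, -0.1687], [0, 0.07, 0.3, -0.03, -0.1687], [0, 0.07, 0.3, -0.03, -0.1687], [0, 0.07, 0.3, -0.03, -0.1687], [0, 0.07, 0.3, -0.03, -0.1687]]
  ]
}}

```text
time_s: 2.52
tcp_pos: [543.9, 139.0, 355.5]
tool_rot: [[0.434, 0.901, -0.0], [0.901, -0.434, -0.001], [-0.001, 0.0, -1.0]]
contact_force: [0.1, -0.5, -0.1]
grip_width: 93.9
grasp_force: 0.0
```

```bash
python3 - <<'E'
from h import *
f=save("wrist","w2"); 
o=readout.get_obs();print(o["tcp_pos"],o["tool_rot"].round(3).tolist(),o["q"].round(2))
X=np.array([[587.9,295.4,92],[570.5,258.2,92],[511.1,284.6,92],[533.8,323.6,92]]);print(proj(f,X).round(0).tolist())
E
```

```text
[543.96171884 139.06434443 355.69059125] [[0.434, 0.901, 0.0], [0.901, -0.434, -0.0], [-0.0, 0.0, -1.0]] [ 0.05 -0.05  1.6  -0.    1.59  0.5 ]
[[296.0, 58.0], [297.0, 90.0], [249.0, 91.0], [251.0, 56.0]]
```

View pics/w2.png

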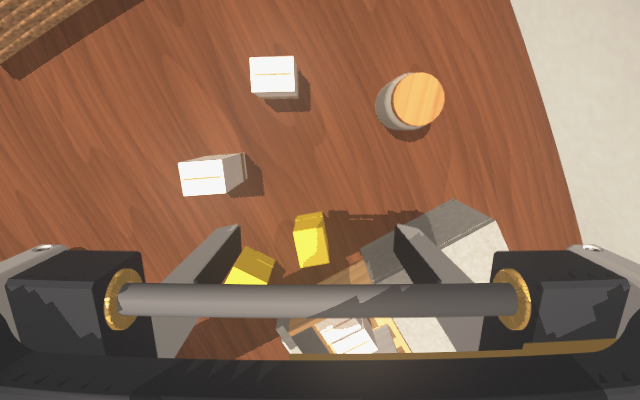

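The wrist view shows the short carton at (273,75), well aligned with the tool, and the tall one at (205,177). I'll refine the carton's pose on the z=92 plane.

```bash
python3 - <<'E'
from h import *
def rect(f,box,z,thr=225):
    x0,y0,x1,y1=box; m=(f["img"].min(2)>thr).astype(np.uint8); mm=np.zeros_like(m); mm[y0:y1,x0:x1]=m[y0:y1,x0:x1]
    mm=cv2.morphologyEx(mm,cv2.MORPH_CLOSE,np.ones((3,3)))
    n,l,s,c=cv2.connectedComponentsWithStats(mm); i=1+s[1:,4].argmax()
    cs=max(cv2.findContours((l==i).astype(np.uint8),0,2)[0],key=len)[:,0]
    X=np.array([onz(f,p,z)[:2] for p in cs],np.float32)
    return s[i].tolist(),cv2.minAreaRect(X)
w=load("w2");w1=load("w1");t=load("top0")
for thr in(200,225): print(rect(w,(240,45,310,110),92,thr), rect(t,(155,180,205,225),92,thr))
for thr in(225,): print("mid",rect(w1,(296,139.5.__int__(),350,178),116,thr),"end",rect(w1,(296,103,350,139),116,thr))
print("tri",tri([(w,(273,75.5)),(load("scene0"),((525+.5)/2.6-.5+240,(512+.5)/2.6-.5+110))]))
print("face",onz(w1,(282.3,192.3),119),onz(w1,(357.7,192.3),119))
E
```

```text
([249, 56, 46, 36, 1551], ((548.8773193359375, 291.0682373046875), (45.46291732788086, 59.76241683959961), 65.56137084960938)) ([163, 189, 26, 28, 438], ((549.8387451171875, 291.05413818359375), (46.433082580566406, 60.51729202270508), 66.3667221069336))
([250, 57, 45, 35, 1513], ((549.1087646484375, 290.944091796875), (44.00799560546875, 59.633182525634766), 64.01998138427734)) ([163, 189, 26, 28, 427], ((549.9716186523438, 290.842529296875), (45.52414321899414, 60.022972106933594), 65.15132904052734))
mid ([303, 141, 41, 32, 1273], ((481.0122985839844, -129.45394897460938), (58.09507751464844, 44.48970413208008), 5.136034965515137)) end ([301, 106, 41, 32, 1301], ((473.6446838378906, -80.73719024658203), (56.91119384765625, 42.628143310546875), 5.146148204803467))
tri (array([549.68591553, 289.4139696 ,  84.96295712]), [np.float64(0.8317187536192248), np.float64(0.8317187536191791)])
face [ 426.24914727 -186.34406992  119.        ] [ 536.56131448 -176.46387719  119.        ]
```

Scaled: -235 mm / 1000 = -0.235, -110 mm / 1000 = -0.11, 0.01 rad / 3.1416 = 0.0032.

>>> {"api": "arm_command", "payload": {
  "targets": [
    [[0, 0.005, 0.06, -0.06, 0], [0, 0.005, 0.1, -0.11, 0], [0, 0.006, 0.15, -0.16, 0.0032], [0, 0.006, 0.15, -0.21, 0.0032], [0, 0.006, 0.15, -0.235, 0.0032], [0, 0.006, 0.15, -0.235, 0.0032], [0, 0.006, 0.15, -0.235, 0.0032]]
  ]
}}

```text
time_s: 3.45
tcp_pos: [551.6, 290.3, 122.9]
tool_rot: [[0.424, 0.906, 0.003], [0.906, -0.424, 0.001], [0.002, 0.003, -1.0]]
contact_force: [-0.0, -0.9, -0.3]
grip_width: 93.8
grasp_force: 0.0
```

```bash
python3 - <<'E'
from h import *
o=readout.get_obs();print(o["tcp_pos"],o["tool_rot"].round(3).tolist())
E
```

```text
[551.57872172 290.27018467 122.86855374] [[0.424, 0.906, 0.003], [0.906, -0.424, 0.001], [0.002, 0.003, -1.0]]
```

Scaled: -72 mm / 1000 = -0.072, -40 mm / 1000 = -0.04.

>>> {"api": "arm_command", "payload": {
  "targets": [
    [[0, -0.001, 0, -0.04, 0], [0, -0.001, 0, -0.072, 0], [0, -0.001, 0, -0.072, 0], [0, -0.001, 0, -0.072, 0], [1, -0.001, 0, -0.072, 0], [1, -0.001, 0, -0.072, 0], [1, -0.001, 0, -0.072, 0], [1, -0.001, 0, -0.072, 0], [1, -0.001, 0, -0.072, 0], [1, -0.001, 0, -0.072, 0]]
  ]
}}

```text
time_s: 4.7
tcp_pos: [548.9, 291.0, 48.6]
tool_rot: [[0.422, 0.906, 0.0], [0.906, -0.422, 0.0], [0.0, 0.0, -1.0]]
contact_force: [0.3, -0.0, 1.1]
grip_width: 59.9
grasp_force: 30.0
```

```bash
python3 - <<'E'
from h import *
o=readout.get_obs();print(o["tcp_pos"],o["grip_width"],o["grasp_force"],o["contact_force"])
E
```

```text
[548.93320545 291.01822671  48.61732189] 59.94312140467499 29.977345168590546 [ 0.3290807  -0.00109806  1.08424134]
```

Scaled: -445 mm / 1000 = -0.445, 135 mm / 1000 = 0.135, 0.516 rad / 3.1416 = 0.1642.

>>> {"api": "arm_command", "payload": {
  "targets": [
    [[1, 0, 0, 0.04, 0], [1, 0, 0, 0.09, 0], [1, 0, -0.02, 0.145, 0.0159], [1, -0.069, -0.445, 0.16, 0.1642], [1, -0.069, -0.445, 0.16, 0.1642], [1, -0.069, -0.445, 0.16, 0.1642], [1, -0.069, -0.445, 0.16, 0.1642], [1, -0.069, -0.445, 0.16, 0.1642], [1, -0.069, -0.445, 0.16, 0.1642], [1, -0.069, -0.445, 0.16, 0.1642], [1, -0.069, -0.445, 0.16, 0.1642], [1, -0.069, -0.445, 0.135, 0.1642], [1, -0.069, -0.445, 0.135, 0.1642], [1, -0.069, -0.445, 0.135, 0.1642]]
  ]
}}

```text
time_s: 6.45
tcp_pos: [480.0, -153.3, 183.6]
tool_rot: [[-0.081, 0.997, -0.0], [0.997, 0.081, 0.0], [0.0, -0.0, -1.0]]
contact_force: [0.7, -0.9, -4.1]
grip_width: 59.9
grasp_force: 30.0
```

```bash
python3 - <<'E'
from h import *
o=readout.get_obs();print(o["tcp_pos"],o["grip_width"],o["contact_force"],o["moment"],o["tool_rot"][:,1])
f=save("wrist","w3");s=save("scene","s3")
a=cv2.resize(f["img"][80:260,200:440],(480,360)); b=cv2.resize(s["img"][110:220,230:390],None,fx=3,fy=3)
c=np.zeros((360,480,3),np.uint8);c[:330]=b
cv2.imwrite("pics/c3.png",np.vstack([a,c])[:,:][:690] if 0 else cv2.resize(np.hstack([a,c]),(800,300)))
E
```

```text
[ 479.96801374 -153.25620322  183.57603202] 59.859461285091704 [ 0.72194883 -0.85327987 -4.12427913] [-0.0709664  -0.08411092  0.04807717] [ 9.96709294e-01  8.10588331e-02 -2.21475361e-04]
```

View pics/c3.png

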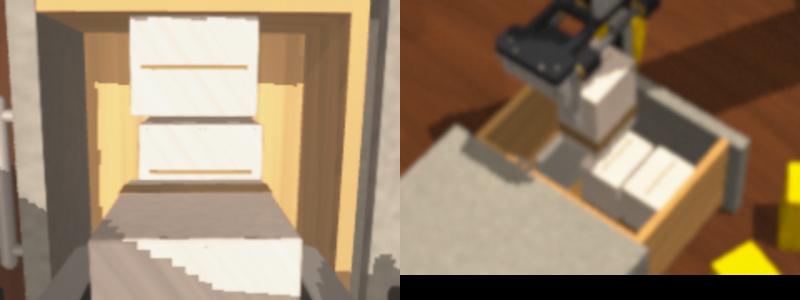

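The wrist crop shows the held carton upright and square to the row, over the gap edge of the mid carton. I'll lower it to touch.

Scaled: -17.5 mm / 1000 = -0.0175, -17 mm / 1000 = -0.017.

>>> {"api": "arm_command", "payload": {
  "targets": [
    [[1, 0, -0.001, -0.01, 0], [1, 0, -0.001, -0.016, 0], [1, 0, -0.001, -0.017, 0], [1, 0, -0.001, -0.0175, 0], [1, 0, -0.001, -0.0175, 0], [1, 0, -0.001, -0.0175, 0]]
  ]
}}

```text
time_s: 7.3
tcp_pos: [480.0, -155.1, 166.2]
tool_rot: [[-0.08, 0.997, 0.0], [0.997, 0.08, -0.0], [-0.0, 0.0, -1.0]]
contact_force: [0.2, 0.0, -2.7]
grip_width: 59.6
grasp_force: 30.0
```

Scaled: -1.5 mm / 1000 = -0.0015, -1 mm / 1000 = -0.001.

>>> {"api": "arm_command", "payload": {
  "targets": [
    [[1, 0, 0, -0.001, 0], [1, 0, 0, -0.0015, 0], [1, 0, 0, -0.0015, 0], [1, 0, 0, -0.0015, 0]]
  ]
}}

```text
time_s: 7.8
tcp_pos: [479.9, -155.0, 164.6]
tool_rot: [[-0.08, 0.997, 0.0], [0.997, 0.08, -0.0], [-0.0, 0.0, -1.0]]
contact_force: [-0.6, 0.1, -1.3]
grip_width: 59.9
grasp_force: 30.0
```

Scaled: -0.7 mm / 1000 = -0.0007.

>>> {"api": "arm_command", "payload": {
  "targets": [
    [[1, 0, 0, -0.0007, 0], [1, 0, 0, -0.0007, 0], [1, 0, 0, -0.0007, 0]]
  ]
}}

```text
time_s: 8.18
tcp_pos: [480.0, -155.2, 164.6]
tool_rot: [[-0.08, 0.997, 0.0], [0.997, 0.08, -0.0], [-0.0, 0.0, -1.0]]
contact_force: [-3.6, 0.8, 5.6]
grip_width: 59.8
grasp_force: 30.0
```

Scaled: -12 mm / 1000 = -0.012, -8 mm / 1000 = -0.008.

>>> {"api": "arm_command", "payload": {
  "targets": [
    [[1, 0, 0, 0.002, 0], [1, 0, 0, 0.002, 0], [1, 0.0003, -0.004, 0.002, 0], [1, 0.0006, -0.008, 0.002, 0], [1, 0.0009, -0.012, 0.002, 0], [1, 0.0009, -0.012, 0.002, 0]]
  ]
}}

```text
time_s: 8.93
tcp_pos: [480.5, -166.7, 165.2]
tool_rot: [[-0.079, 0.997, -0.001], [0.997, 0.079, 0.002], [0.002, -0.0, -1.0]]
contact_force: [0.3, 4.4, -3.8]
grip_width: 59.9
grasp_force: 30.0
```

Scaled: -12 mm / 1000 = -0.012, -8 mm / 1000 = -0.008.

>>> {"api": "arm_command", "payload": {
  "targets": [
    [[1, 0.0003, -0.004, 0, 0], [1, 0.0006, -0.008, 0, 0], [1, 0.0009, -0.012, 0, 0], [1, 0.0009, -0.012, 0, 0], [1, 0.0009, -0.012, 0, 0]]
  ]
}}

```text
time_s: 9.55
tcp_pos: [481.4, -178.1, 165.2]
tool_rot: [[-0.08, 0.997, -0.001], [0.997, 0.08, 0.002], [0.003, -0.001, -1.0]]
contact_force: [0.2, 6.3, -3.5]
grip_width: 59.8
grasp_force: 30.0
```

```bash
python3 - <<'E'
from h import *
o=readout.get_obs();print(o["tcp_pos"],o["contact_force"],o["moment"])
f=save("wrist","w4");s=save("scene","s4")
a=cv2.resize(f["img"][80:260,200:440],(480,360)); b=cv2.resize(s["img"][110:220,230:390],None,fx=3,fy=3)
c=np.zeros((360,480,3),np.uint8);c[:330]=b
cv2.imwrite("pics/c4.png",cv2.resize(np.hstack([a,c]),(800,300)))
E
```

```text
[ 481.38822126 -178.05308035  165.23365735] [ 0.24564118  6.26603623 -3.51926394] [ 1.44005939 -0.19259352 -0.14833363]
```

View pics/c4.png

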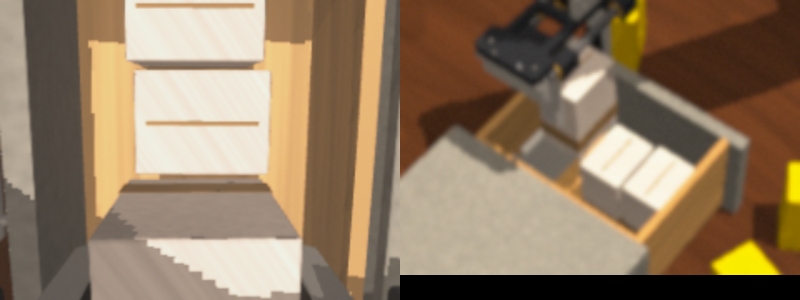

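The plate has gone back (6.3 N) and the mid carton's top is clear, with a small gap to the held carton. I'll lower it now.

Scaled: -9 mm / 1000 = -0.009, -6 mm / 1000 = -0.006.

>>> {"api": "arm_command", "payload": {
  "targets": [
    [[1, 0.0001, -0.001, -0.003, 0], [1, 0.0001, -0.001, -0.006, 0], [1, 0.0001, -0.001, -0.009, 0], [1, 0.0001, -0.001, -0.009, 0]]
  ]
}}

```text
time_s: 10.15
tcp_pos: [481.6, -179.2, 156.6]
tool_rot: [[-0.08, 0.997, -0.0], [0.997, 0.08, 0.002], [0.002, -0.0, -1.0]]
contact_force: [0.3, 5.5, -2.4]
grip_width: 59.8
grasp_force: 30.0
```

In cleanly, so I'll continue down to about 5 mm above the floor.

Scaled: -78 mm / 1000 = -0.078, -72 mm / 1000 = -0.072.

>>> {"api": "arm_command", "payload": {
  "targets": [
    [[1, 0, 0, -0.008, 0], [1, 0, 0, -0.016, 0], [1, 0, 0, -0.024, 0], [1, 0, 0, -0.032, 0], [1, 0, 0, -0.04, 0], [1, 0, 0, -0.048, 0], [1, 0, 0, -0.056, 0], [1, 0, 0, -0.064, 0], [1, 0, 0, -0.072, 0], [1, 0, 0, -0.078, 0], [1, 0, 0, -0.078, 0]]
  ]
}}

```text
time_s: 11.52
tcp_pos: [481.4, -179.2, 78.1]
tool_rot: [[-0.08, 0.997, -0.001], [0.997, 0.08, 0.001], [0.002, -0.001, -1.0]]
contact_force: [1.0, 6.9, -4.5]
grip_width: 60.1
grasp_force: 30.0
```

Scaled: -6.5 mm / 1000 = -0.0065, -6 mm / 1000 = -0.006.

>>> {"api": "arm_command", "payload": {
  "targets": [
    [[1, 0, 0, -0.003, 0], [1, 0, 0, -0.005, 0], [1, 0, 0, -0.006, 0], [1, 0, 0, -0.006, 0], [1, 0, 0, -0.0065, 0], [1, 0, 0, -0.0065, 0]]
  ]
}}

```text
time_s: 12.28
tcp_pos: [481.7, -179.6, 72.6]
tool_rot: [[-0.08, 0.997, -0.001], [0.997, 0.08, 0.001], [0.001, -0.0, -1.0]]
contact_force: [-0.9, 7.0, 1.3]
grip_width: 59.9
grasp_force: 30.0
```

Scaled: -1.5 mm / 1000 = -0.0015, -1 mm / 1000 = -0.001.

>>> {"api": "arm_command", "payload": {
  "targets": [
    [[1, 0, 0, -0.0015, 0], [1, 0, 0, -0.0015, 0], [1, 0, 0, -0.0015, 0], [0.25, 0, 0, -0.001, 0], [0.25, 0, 0, 0, 0], [0.25, 0, 0, 0, 0], [0.25, 0, 0, 0, 0]]
  ]
}}

```text
time_s: 13.15
tcp_pos: [481.8, -180.3, 72.3]
tool_rot: [[-0.08, 0.997, 0.0], [0.997, 0.08, -0.0], [-0.0, 0.0, -1.0]]
contact_force: [-0.5, 0.0, 0.2]
grip_width: 70.7
grasp_force: 0.0
```

Scaled: 220 mm / 1000 = 0.22, 180 mm / 1000 = 0.18.

>>> {"api": "arm_command", "payload": {
  "targets": [
    [[0.25, 0, 0, 0.015, 0], [0.25, 0, 0, 0.06, 0], [0.25, 0, 0, 0.12, 0], [1, 0, -0.01, 0.18, 0], [1, 0, -0.03, 0.22, 0], [1, 0, -0.03, 0.22, 0], [1, 0, -0.03, 0.22, 0], [1, 0, -0.03, 0.22, 0]]
  ]
}}

```text
time_s: 14.15
tcp_pos: [481.0, -209.1, 290.4]
tool_rot: [[-0.08, 0.997, -0.003], [0.997, 0.08, 0.002], [0.002, -0.003, -1.0]]
contact_force: [-0.1, 0.3, -0.0]
grip_width: 24.3
grasp_force: 0.0
```

```bash
python3 - <<'E'
from h import *
o=readout.get_obs();print(o["tcp_pos"],o["contact_force"],o["grip_width"])
f=save("wrist","w5");s=save("scene","s5")
print(proj(f,[[481.5,-175,116],[481,-129.5,116],[473.6,-80.7,116]]).round(0).tolist())
a=cv2.resize(f["img"][30:255,170:470],(480,360)); b=cv2.resize(s["img"][110:220,230:390],None,fx=3,fy=3)
c=np.zeros((360,480,3),np.uint8);c[:330]=b
cv2.imwrite("pics/c5.png",cv2.resize(np.hstack([a,c]),(800,300)))
E
```

```text
[ 481.00002504 -209.1172115   290.36018929] [-0.07934081  0.27862615 -0.0247427 ] 24.26599005354911
[[320.0, 158.0], [323.0, 117.0], [320.0, 70.0]]
```

View pics/c5.png

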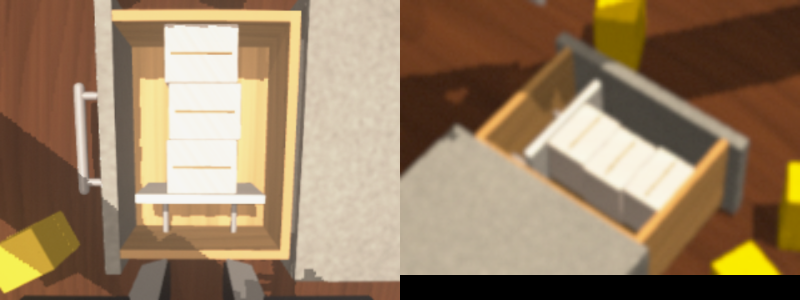

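All three cartons stand packed in the row between the end wall and the plate, with centres at about (322,154.5), (323,112.5) and (321,70.5) in the wrist image.

```bash
python3 - <<'E'
from h import *
f=load("w5")
for p in((322.3,154.5),(323,112.5),(320.8,70.5)): print(onz(f,p,116).round(1))
E
```

```text
[ 483.4 -170.6  116. ]
[ 480.2 -124.6  116. ]
[474.1 -80.8 116. ]
```

Scaled: -170 mm / 1000 = -0.17, -110 mm / 1000 = -0.11.

>>> {"api": "arm_command", "payload": {
  "targets": [
    [[1, 0.001, 0.038, -0.06, 0], [1, 0.001, 0.038, -0.11, 0], [1, 0.001, 0.038, -0.15, 0], [1, 0.001, 0.038, -0.165, 0], [1, 0.001, 0.038, -0.17, 0], [1, 0.001, 0.038, -0.17, 0]]
  ]
}}

```text
time_s: 15.0
tcp_pos: [483.6, -172.6, 123.6]
tool_rot: [[-0.08, 0.997, 0.002], [0.997, 0.08, -0.001], [-0.001, 0.002, -1.0]]
contact_force: [0.2, -1.3, -0.2]
grip_width: 0.6
grasp_force: 0.0
```

>>> {"api": "arm_command", "payload": {
  "targets": [
    [[1, 0, 0, -0.0015, 0], [1, 0, 0, -0.003, 0], [1, 0, 0, -0.0045, 0], [1, 0, 0, -0.0045, 0]]
  ]
}}

```text
time_s: 15.5
tcp_pos: [482.7, -172.0, 117.7]
tool_rot: [[-0.08, 0.997, -0.0], [0.997, 0.08, 0.0], [0.0, -0.0, -1.0]]
contact_force: [-0.1, 0.1, 0.8]
grip_width: 0.7
grasp_force: 0.0
```

Scaled: -3 mm / 1000 = -0.003, -2 mm / 1000 = -0.002.

>>> {"api": "arm_command", "payload": {
  "targets": [
    [[1, 0, 0, -0.001, 0], [1, 0, 0, -0.002, 0], [1, 0, 0, -0.003, 0], [1, 0, 0, -0.003, 0], [1, 0, 0, -0.003, 0]]
  ]
}}

```text
time_s: 16.12
tcp_pos: [483.2, -172.1, 116.2]
tool_rot: [[-0.08, 0.997, 0.001], [0.997, 0.08, 0.0], [0.0, 0.001, -1.0]]
contact_force: [-2.7, 2.3, 9.5]
grip_width: 0.8
grasp_force: 4.2
```

Scaled: -2 mm / 1000 = -0.002, -1 mm / 1000 = -0.001.

>>> {"api": "arm_command", "payload": {
  "targets": [
    [[1, 0, 0, -0.001, 0], [1, 0, 0, -0.002, 0], [1, 0, 0, -0.002, 0], [1, 0, 0, -0.002, 0]]
  ]
}}

```text
time_s: 16.62
tcp_pos: [484.6, -172.0, 116.1]
tool_rot: [[-0.08, 0.997, 0.003], [0.997, 0.08, 0.0], [-0.0, 0.003, -1.0]]
contact_force: [-2.1, 5.3, 16.7]
grip_width: 0.5
grasp_force: 8.3
```

Scaled: 46 mm / 1000 = 0.046, 14 mm / 1000 = 0.014.

>>> {"api": "arm_command", "payload": {
  "targets": [
    [[1, 0, 0, 0.008, 0], [1, 0, 0, 0.014, 0], [1, -0.002, 0.046, 0.014, 0], [1, -0.002, 0.046, 0.014, 0], [1, -0.002, 0.046, 0.01, 0], [1, -0.002, 0.046, 0.006, 0], [1, -0.002, 0.046, 0.004, 0], [1, -0.002, 0.046, 0.002, 0], [1, -0.002, 0.046, 0.001, 0], [1, -0.002, 0.046, 0.001, 0], [1, -0.002, 0.046, 0.001, 0]]
  ]
}}

```text
time_s: 18.0
tcp_pos: [482.0, -126.5, 116.1]
tool_rot: [[-0.079, 0.997, 0.002], [0.997, 0.079, -0.0], [-0.0, 0.002, -1.0]]
contact_force: [-3.1, 3.5, 11.7]
grip_width: -0.0
grasp_force: 6.2
```

Scaled: 45 mm / 1000 = 0.045, 14 mm / 1000 = 0.014.

>>> {"api": "arm_command", "payload": {
  "targets": [
    [[1, 0, 0, 0.008, 0], [1, 0, 0, 0.014, 0], [1, -0.006, 0.045, 0.014, 0], [1, -0.006, 0.045, 0.014, 0], [1, -0.006, 0.045, 0.01, 0], [1, -0.006, 0.045, 0.006, 0], [1, -0.006, 0.045, 0.004, 0], [1, -0.006, 0.045, 0.002, 0], [1, -0.006, 0.045, 0, 0], [1, -0.006, 0.045, 0, 0], [1, -0.006, 0.045, 0, 0]]
  ]
}}

```text
time_s: 19.38
tcp_pos: [476.3, -81.4, 116.2]
tool_rot: [[-0.08, 0.997, 0.003], [0.997, 0.08, -0.0], [-0.001, 0.003, -1.0]]
contact_force: [-2.1, 2.7, 11.9]
grip_width: 0.9
grasp_force: 5.8
```

All three tops read 116.1–116.2 mm under pressing, so nothing stands proud. Next I'll go round to the drawer front.

Scaled: -117 mm / 1000 = -0.117, -78 mm / 1000 = -0.078.

>>> {"api": "arm_command", "payload": {
  "targets": [
    [[1, 0, 0, 0.02, 0], [1, 0, 0, 0.06, 0], [1, -0.06, -0.04, 0.06, 0], [1, -0.117, -0.078, 0.06, 0], [1, -0.117, -0.078, 0.06, 0], [1, -0.117, -0.078, 0.06, 0], [1, -0.117, -0.078, 0.02, 0], [1, -0.117, -0.078, -0.018, 0], [1, -0.117, -0.078, -0.018, 0], [1, -0.117, -0.078, -0.018, 0]]
  ]
}}

```text
time_s: 20.62
tcp_pos: [358.9, -159.3, 97.0]
tool_rot: [[-0.081, 0.997, 0.001], [0.997, 0.081, -0.001], [-0.001, 0.001, -1.0]]
contact_force: [0.3, -0.3, 1.3]
grip_width: -0.1
grasp_force: 0.0
```

Scaled: 60 mm / 1000 = 0.06, 55 mm / 1000 = 0.055.

>>> {"api": "arm_command", "payload": {
  "targets": [
    [[1, 0.01, 0.0008, 0, 0], [1, 0.02, 0.0016, 0, 0], [1, 0.025, 0.002, 0, 0], [1, 0.03, 0.0024, 0, 0], [1, 0.035, 0.0028, 0, 0], [1, 0.04, 0.0032, 0, 0], [1, 0.045, 0.0036, 0, 0], [1, 0.05, 0.004, 0, 0], [1, 0.055, 0.0044, 0, 0], [1, 0.06, 0.0048, 0, 0]]
  ]
}}

```text
time_s: 21.88
tcp_pos: [418.1, -154.3, 95.7]
tool_rot: [[-0.08, 0.997, -0.0], [0.997, 0.08, -0.0], [-0.0, -0.0, -1.0]]
contact_force: [-3.5, -1.2, 2.2]
grip_width: 0.5
grasp_force: 1.6
```

Scaled: 95 mm / 1000 = 0.095, 2.2 mm / 1000 = 0.0022.

>>> {"api": "arm_command", "payload": {
  "targets": [
    [[1, 0.007, 0.0006, 0, 0], [1, 0.014, 0.0011, 0, 0], [1, 0.021, 0.0017, 0, 0], [1, 0.028, 0.0022, 0, 0], [1, 0.035, 0.0028, 0, 0], [1, 0.042, 0.0034, 0, 0], [1, 0.049, 0.0039, 0, 0], [1, 0.056, 0.0045, 0, 0], [1, 0.063, 0.005, 0, 0], [1, 0.07, 0.0056, 0, 0], [1, 0.077, 0.0062, 0, 0], [1, 0.084, 0.0067, 0, 0], [1, 0.09, 0.0072, 0, 0], [1, 0.095, 0.0076, 0, 0], [1, 0.095, 0.0076, 0, 0]]
  ]
}}

```text
time_s: 23.75
tcp_pos: [513.6, -146.2, 95.9]
tool_rot: [[-0.08, 0.997, 0.002], [0.997, 0.08, 0.001], [0.001, 0.002, -1.0]]
contact_force: [-0.6, -0.2, 0.3]
grip_width: 0.7
grasp_force: 0.0
```

Scaled: 10 mm / 1000 = 0.01, 8 mm / 1000 = 0.008.

>>> {"api": "arm_command", "payload": {
  "targets": [
    [[1, 0.002, 0.0002, 0, 0], [1, 0.004, 0.0003, 0, 0], [1, 0.006, 0.0005, 0, 0], [1, 0.008, 0.0006, 0, 0], [1, 0.01, 0.0008, 0, 0], [1, 0.01, 0.0008, 0, 0]]
  ]
}}

```text
time_s: 24.5
tcp_pos: [523.0, -145.8, 95.6]
tool_rot: [[-0.08, 0.997, 0.001], [0.997, 0.08, 0.0], [0.0, 0.001, -1.0]]
contact_force: [-0.2, 0.9, 0.3]
grip_width: 0.7
grasp_force: 0.6
```

Scaled: 10 mm / 1000 = 0.01, 8 mm / 1000 = 0.008.

>>> {"api": "arm_command", "payload": {
  "targets": [
    [[1, 0.002, 0.0002, 0, 0], [1, 0.004, 0.0003, 0, 0], [1, 0.006, 0.0005, 0, 0], [1, 0.008, 0.0006, 0, 0], [1, 0.01, 0.0008, 0, 0]]
  ]
}}

```text
time_s: 25.12
tcp_pos: [532.7, -145.0, 95.6]
tool_rot: [[-0.08, 0.997, -0.001], [0.997, 0.08, 0.0], [0.0, -0.001, -1.0]]
contact_force: [-8.1, -0.4, 1.1]
grip_width: 0.5
grasp_force: 4.1
```

Scaled: 4 mm / 1000 = 0.004, 3 mm / 1000 = 0.003.

>>> {"api": "arm_command", "payload": {
  "targets": [
    [[1, 0.001, 0.0001, 0, 0], [1, 0.002, 0.0002, 0, 0], [1, 0.003, 0.0003, 0, 0], [1, 0.004, 0.0003, 0, 0]]
  ]
}}

```text
time_s: 25.62
tcp_pos: [532.5, -145.0, 95.6]
tool_rot: [[-0.081, 0.997, -0.012], [0.997, 0.081, 0.0], [0.001, -0.012, -1.0]]
contact_force: [-22.9, -1.7, 13.2]
grip_width: 0.2
grasp_force: 11.9
```

It stopped hard at 532.6, where the shut position is expected. I'll back off and check.

Scaled: 200 mm / 1000 = 0.2, 140 mm / 1000 = 0.14.

>>> {"api": "arm_command", "payload": {
  "targets": [
    [[1, -0.01, -0.001, 0, 0], [1, -0.06, -0.005, 0, 0], [1, -0.11, -0.009, 0.02, 0], [1, -0.13, -0.01, 0.08, 0], [1, -0.13, -0.01, 0.14, 0], [1, -0.13, -0.01, 0.2, 0], [1, -0.13, -0.01, 0.2, 0], [1, -0.13, -0.01, 0.2, 0], [1, -0.13, -0.01, 0.2, 0]]
  ]
}}

```text
time_s: 26.75
tcp_pos: [406.2, -154.3, 293.8]
tool_rot: [[-0.08, 0.997, -0.002], [0.997, 0.08, 0.002], [0.002, -0.002, -1.0]]
contact_force: [-0.7, 1.3, -0.3]
grip_width: 0.4
grasp_force: 0.0
```

```bash
python3 - <<'E'
from h import *
f=save("top","t6");w=save("wrist","w6")
a=f["img"][80:300,150:500]; b=w["img"][0:255,150:560]
cv2.imwrite("pics/c6.png",cv2.resize(np.hstack([a,cv2.resize(b,(354,220))]),(800,250)))
print(readout.get_obs()["contact_force"])
E
```

```text
[-1.16891889  0.26655237 -0.52869543]
```

View pics/c6.png

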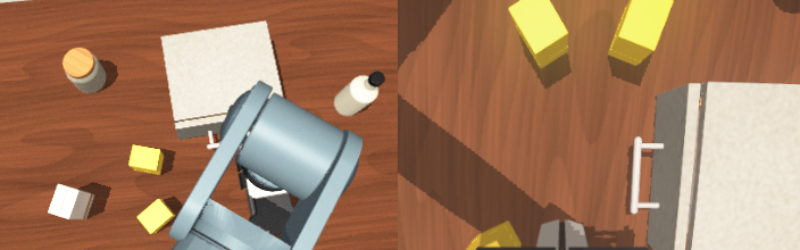

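The drawer front sits flush against the unit, and the tall carton, jar, bottle and yellow boxes are where they were.

```bash
python3 -c "
from station import job; print(job.finish_job())"
```

```text
the job is handed in; nothing more can be done
None
```

The short carton is seated upright in the row next to the sprung plate, the tops of all three cartons were touched and none stood proud, the drawer is fully shut, and the job is handed in at about 27 s.

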